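# Bring the gourd vase round and set it on the carving rest

### The arm

A 6-joint arm with a two-finger parallel gripper is mounted at the origin on the work surface. World frame = base frame: x ahead of the robot, y to its left, z up, the work surface at z = 0. Lengths are in m, angles in rad, forces in N, time in s.
With the tool pointing down it reaches from about 0.35 to 0.975 m from the base axis. Payload 7.1 kg.
Tool frame: the origin (TCP) lies midway between the tips of the shut fingers; the grasp point (between the pads) lies 19 mm behind it; z points along the fingers, x is the direction in which the jaws open and shut, and the axes are right-handed (so a half turn about z gives the same grasp; the last joint's range is limited). The gripper opens to 88 mm and grips with 3 to 60 N. Pads are 20 mm wide; open, the fingers measure 115 mm over their backs; the gripper's body (75 mm by 178 mm) begins 61 mm behind the grasp point.
Start: joints at [-1.154, 0.423, 1.63, -0, 1.089, -0.019], TCP at [0.264, -0.567, 0.187] pointing down, gripper open.
Joint ranges: [-3, 3], [-0.9, 2.11], [0.09, 2.58], [-1.31, 4.45], [0.11, 2.69], [-2.54, 2.54]. Speed limits (rad/s): [2.39, 2.39, 3.01, 3.14, 3.14, 3.14].

### API

Orientations are given as a unit quaternion [w, x, y, z].
In Python, from station import move_pose, movel, movej, command_gripper, wait, inverse_kinematics, read_camera, camera_info, MotionError, job_done, get_time, get_joint_pos, get_qvel, get_effort, get_tcp_pos, get_ee_rot, get_ft_force, get_ft_torque, get_grip_width gives the robot as it stands. Calls block until the motion is done:
- move_pose(position, orientation): joint-space move of the TCP to a pose.
- movel(position, frame=None, v=0.15, until_force=None): straight line of the TCP; frame=None keeps the orientation; v is the mean speed in m/s. With until_force (N) it stops when the force on the tool has changed by that much, and returns True; else False.
- movej(angles): joint-space move.
- command_gripper(opening): opening from 0.0 (shut) to 1.0 (fully open); the grip force is fixed at half the most; returns when the fingers have stopped.
- wait(seconds).
- inverse_kinematics(position, orientation): joint angles nearest the present ones, or None.
- read_camera(name): name is "side" or "top"; returns the picture (400x640x3 uint8, red, green, blue); there is no depth.
- camera_info(name): a dict with "intrinsics" (3x3 intrinsics, pixels), "dist" ([k1, k2, p1, p2, k3] as OpenCV has them; the pictures are not rectified), "T" (4x4, takes a point from camera to world coordinates). Camera axes: x right, y up, looking along -z (the intrinsics and any distortion apply to the point x, -y, -z); pixel columns grow to the right and rows downward; lengths in m; the calibration is good to about 2 mm. A picture is of the moment at which its call begins. camera_info takes no time and is no camera call.
A pose or a line that the arm cannot do raises MotionError and nothing moves.
- job_done(): hands the job in, once; it reports no verdict.
Readings, each from a call of its own:
- get_time(): time.
- get_joint_pos(): joint angles.
- get_qvel(): joint speeds.
- get_effort(): joint torques, N m.
- get_tcp_pos(): TCP position.
- get_ee_rot(): TCP orientation.
- get_ft_force(): force on the tool from outside, world axes, zero at the start.
- get_ft_torque(): the same for the moment, N m.
- get_grip_width(): opening from 0.0 (shut) to 1.0 (fully open).
Only numpy, scipy, OpenCV 4.12 (cv2) and the standard library are available. Lean on these libraries where they do the work, as an engineer would, in place of code of your own. Each camera call takes 0.05 s, during which the arm holds its last target.

### The job

Turn the revolving ware stand by its pegs until the double-gourd vase faces the pointer at the front, let it come to rest there, then lift the vase out of its pocket at the front and set it down gently, upright, in the middle of the square wooden carving rest. The clay is still soft: do not drop the vase, leave the other three pots standing in their pockets, and leave the other things on the table where they are.

Things in the scene. Friction and masses are not known exactly. Their poses are not given: they have to be found in the camera images.
- stand: Fixed base of the revolving ware stand: a dark steel plate 400 mm across, 12 mm thick, on the table. Origin: on the turning axis at table level. A steel pointer bar sticks out of the plate along the base's own -x, roughly towards the robot: that is the front. The front half is open above.
- frame (a point): Middle of the wire frame over the back half of the ware stand: steel wires up to 10 mm thick, 228 mm above the table, covering the half disc from the turning axis backwards (the base's own x from 0 to 0.205 m), on three thin posts 205 mm from the axis, at the base's own +y, -y and +x. This point lies 100 mm behind the axis. Keep clear of it.
- front (a point): The place at the front of the ware stand, 120 mm from the turning axis towards the pointer, 60 mm above the table (at the level of the pocket floors): where a pocket stands when it faces the pointer. Fixed to the stand.
- carousel: Plywood disc of the ware stand, 380 mm across, 18 mm thick; turns about the vertical either way, a full turn and more, with slight friction (2 N at the rim), and stays where left. Origin: on the axis at its upper face, 60 mm above the table; turns with the disc. Four pockets, each with one pot, lie 120 mm from the axis in its own -x, +x, -y, +y: rings 68 mm inside, 76 mm outside, 9 mm high.
- peg (a point): Foot (centre, at the disc's upper face) of one of the four upright dark wooden pegs for turning the disc: 20 mm in diameter, 70 mm high, 170 mm from the axis, in the four diagonal directions of the disc, half-way between neighbouring pockets. This one lies in the disc's own -x, -y direction; it turns with the disc.
- gourd_mid (a point): Centre (on its axis, 66 mm above the foot) of the double-gourd vase: two bulbs with a waist, 132 mm tall, loose, about 0.4 kg, soft unfired clay. Diameters in mm at heights above the foot: flat foot 60; lower bulb 84 at 36; waist 42 at 72; upper bulb 52 at 92; neck 22 at 125; mouth 28 at 132. z along its axis, up.
- bottle_mid (a point): Centre (half-way up) of the long-necked bottle vase, 132 mm tall, one round belly 88 mm wide, foot 60 mm. It stays in its pocket.
- jar_mid (a point): Centre (half-way up) of the squat lidded jar, 104 mm tall, 90 mm wide, foot 60 mm. It stays in its pocket.
- beaker_mid (a point): Centre (half-way up) of the flaring beaker, 122 mm tall, 84 mm wide at the top, foot 60 mm. It stays in its pocket.
- rest_top (a point): Centre of the upper face of the carving rest, a fixed square wooden board of 150 x 150 mm whose upper face is level, 30 mm above the table; x and y along its edges.
- teapot: Bystander: lidded clay teapot, 88 mm high, about 170 mm from handle to spout; origin under its centre.
- tall_vase: Bystander: tall clay vase, 180 mm high, 100 mm wide; origin under its centre.
- bowl: Bystander: white bowl, 110 mm wide, 45 mm high; origin under its centre.
- brush: Bystander: brush of 150 mm lying on the table; origin under its middle.
- rib: Bystander: flat wooden scraper, 110 x 45 x 8 mm, lying on the table; origin under its centre.

How it is judged:
By the outcome, as a careful person would: the job done as asked, in the order asked, and still so for the second after the job is handed in, with the robot touching nothing.
It also fails if it takes over 64 s, if anything falls off the work surface, if the arm or the gripper's body presses on something with over 40 N, if the wrist force passes 120 N, or if a joint passes its speed limit or range.

## Working session

There is one attempt and no reset: what is moved stays moved. The work goes in short steps, each a Python script; the robot and the scene stay as the last script left them, time stands still between calls to the robot, and variables do not carry over. Pictures are saved under pics/ and viewed, and the job is handed in when it is done.

```bash
ls; mkdir -p pics; python3 - <<'E'
from station import *
import cv2, numpy as np
np.set_printoptions(precision=4,suppress=True)
for n in("side","top"):
    im=read_camera(n); cv2.imwrite(f"pics/{n}0.png",im[:,:,::-1]); i=camera_info(n); print(n,i)
print(get_time(),get_tcp_pos(),get_ee_rot(),get_grip_width())
E
```

```text
pics
side {'intrinsics': array([[402.4744,   0.    , 315.0859],
       [  0.    , 402.4744, 199.944 ],
       [  0.    ,   0.    ,   1.    ]]), 'dist': array([-0.0371,  0.    ,  0.    ,  0.    ,  0.    ]), 'T': array([[-0.9976,  0.0549, -0.042 ,  0.5018],
       [-0.069 , -0.7593,  0.6471,  0.7318],
       [ 0.0036,  0.6485,  0.7612,  1.0379],
       [ 0.    ,  0.    ,  0.    ,  1.    ]])}
top {'intrinsics': array([[414.6547,   0.    , 318.5295],
       [  0.    , 414.6547, 201.4135],
       [  0.    ,   0.    ,   1.    ]]), 'dist': array([-0.0136,  0.    ,  0.    ,  0.    ,  0.    ]), 'T': array([[ 0.0019,  0.9961, -0.0877,  0.4086],
       [-1.    ,  0.002 ,  0.0002, -0.0048],
       [ 0.0004,  0.0877,  0.9962,  1.5458],
       [ 0.    ,  0.    ,  0.    ,  1.    ]])}
0.1 [ 0.2637 -0.5661  0.1864] [-0.0004  0.8433 -0.5375 -0.0006] 1.0026456900867564
```

View pics/side0.png

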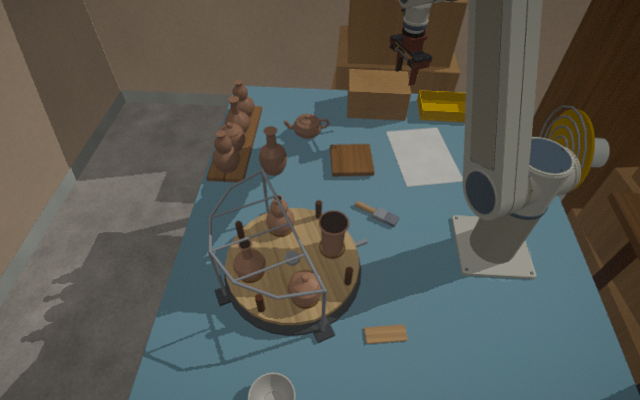

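View pics/top0.png

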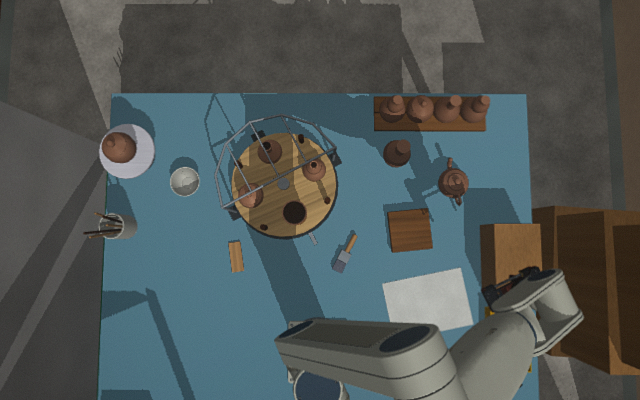

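The side view shows the stand at about (290,265), the gourd vase on the −y side of it at (280,215), the beaker near the pointer, and the rest at (352,160). In the top view the gourd is at (315,168), the pointer at (313,238) and the rest at (410,230). Next I'll zoom in to measure these.

```bash
python3 - <<'E'
import cv2
a=cv2.imread("pics/top0.png")[85:275,190:460]; cv2.imwrite("pics/topz0.png",cv2.resize(a,(800,563),interpolation=cv2.INTER_CUBIC))
a=cv2.imread("pics/side0.png")[110:350,200:440]; cv2.imwrite("pics/sidez0.png",cv2.resize(a,(600,600),interpolation=cv2.INTER_CUBIC))
E
```

```text
(no output)
```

View pics/topz0.png

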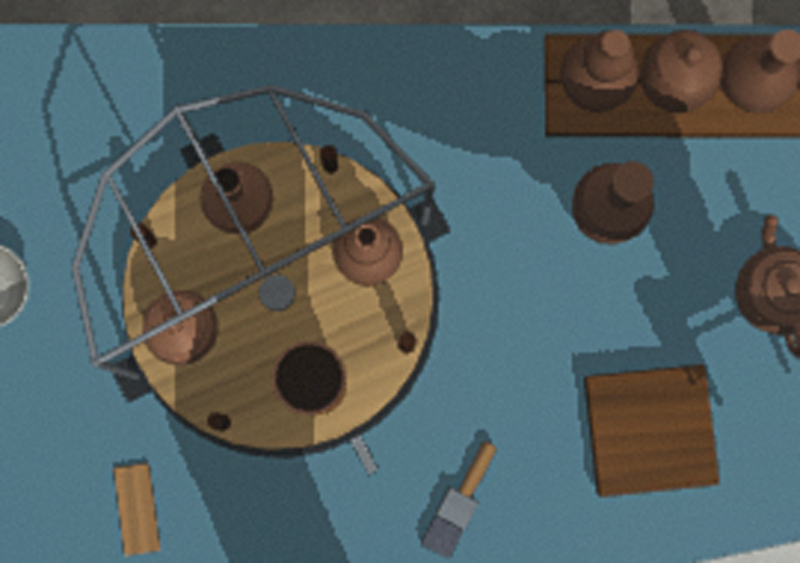

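View pics/sidez0.png

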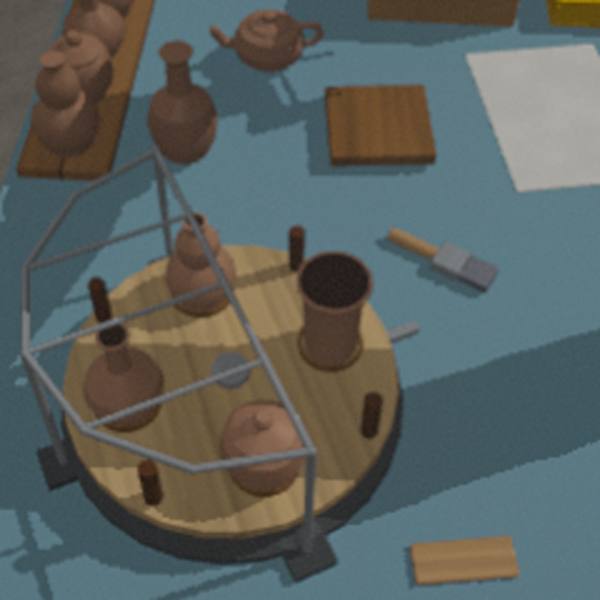

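```bash
cat > h.py <<'E'
from station import *
import cv2, numpy as np
np.set_printoptions(precision=4,suppress=True)
INF={n:camera_info(n) for n in("side","top")}
F=np.diag([1.,-1,-1])
def ray(n,uv):
    i=INF[n]; p=cv2.undistortPoints(np.array([[uv]],float),i["intrinsics"],i["dist"])[0,0]
    T=i["T"]; return T[:3,3],T[:3,:3]@np.array([p[0],-p[1],-1.])
def plane(n,uv,z):
    o,d=ray(n,uv); return (o+d*(z-o[2])/d[2])
def tri(ut,us):
    o1,d1=ray("top",ut);o2,d2=ray("side",us)
    d1/=np.linalg.norm(d1); d2/=np.linalg.norm(d2)
    s=np.linalg.lstsq(np.c_[d1,-d2],o2-o1,rcond=None)[0]
    a=o1+d1*s[0];b=o2+d2*s[1]; return (a+b)/2,np.linalg.norm(a-b)
def proj(n,P):
    i=INF[n];T=i["T"]; q=(np.asarray(P)-T[:3,3])@T[:3,:3]; q=q*[1,-1,-1]
    return cv2.projectPoints(q[None],np.zeros(3),np.zeros(3),i["intrinsics"],i["dist"])[0][0,0]
def tz(x,y): return (190+(x+.5)/2.963-.5,85+(y+.5)/2.963-.5)
def sz(x,y): return (200+(x+.5)/2.5-.5,110+(y+.5)/2.5-.5)
E
python3 - <<'E'
from h import *
a=plane("top",tz(96,362),.228);b=plane("top",tz(432,186),.228);m=(a+b)/2
print("wire top",a,b,m,np.linalg.norm(a-b))
a2=plane("side",sz(313,452),.228);b2=plane("side",sz(157,153),.228);print("wire side",a2,b2,(a2+b2)/2,np.linalg.norm(a2-b2))
print("back",plane("side",sz(26,350),.228))
print("hub",tri(tz(277,292),sz(231,369)),plane("top",tz(277,292),.06),plane("side",sz(231,369),.06))
for n,p in dict(A=(407,338),B=(330,152),C=(144,232),D=(215,419)).items(): print("pegtop T",n,plane("top",tz(*p),.13))
for n,p in dict(A=(297,231),B=(98,283),C=(148,466),D=(374,398)).items(): print("pegtop S",n,plane("side",sz(*p),.13))
print("pointer",plane("top",tz(371,471),.01),plane("top",tz(356,440),.01),plane("side",sz(417,328),.01),plane("side",sz(390,337),.01))
print("gourd mouth",tri(tz(367,235),sz(193,221)))
print("rest T",[plane("top",tz(*p),.03)[:2] for p in((586,379),(707,367),(719,484),(598,495))])
print("rest S",[plane("side",sz(*p),.03)[:2] for p in((326,88),(425,86),(435,153),(331,153))])
# disc fit
im=cv2.imread("pics/side0.png");
E
```

```text
wire top [0.5065 0.3026 0.228 ] [ 0.6995 -0.0593  0.228 ] [0.603  0.1216 0.228 ] 0.4101455518188982
wire side [0.5065 0.3055 0.228 ] [ 0.7017 -0.0532  0.228 ] [0.6041 0.1261 0.228 ] 0.4083296261995652
back [0.7865 0.2177 0.228 ]
hub (array([0.6051, 0.1224, 0.0648]), np.float64(0.001316139164446662)) [0.605  0.1228 0.06  ] [0.6062 0.1193 0.06  ]
pegtop T A [ 0.5424 -0.0342  0.13  ]
pegtop T B [0.7615 0.0562 0.13  ]
pegtop T C [0.6661 0.2728 0.13  ]
pegtop T D [0.4483 0.1868 0.13  ]
pegtop S A [ 0.5413 -0.0323  0.13  ]
pegtop S B [0.7609 0.0606 0.13  ]
pegtop S C [0.6686 0.2809 0.13  ]
pegtop S D [0.4473 0.1877 0.13  ]
pointer [0.3875 0.0081 0.01  ] [0.4259 0.0269 0.01  ] [0.3885 0.0125 0.01  ] [0.4218 0.0283 0.01  ]
gourd mouth (array([0.6536, 0.0118, 0.1895]), np.float64(0.0026158064565984605))
rest T [array([ 0.5014, -0.2575]), array([ 0.5165, -0.4077]), array([ 0.3725, -0.4194]), array([ 0.3589, -0.2705])]
rest S [array([ 0.5202, -0.3979]), array([ 0.3727, -0.4133]), array([ 0.3614, -0.2734]), array([ 0.5071, -0.2627])]
```

Both views agree:
- The axis is at about (0.604, 0.123), and the front direction is 208.2°.
- The pegs are at −112.2° + k·90°. The gourd pocket is at −67.2°, and must turn −84.6°.
- The centre of the rest is at about (0.4385, −0.338).

The plan is to hold the front-right peg loosely between the fingers and swing it around the front.

```bash
cat >> h.py <<'E'
AX=np.array([.6042,.1233]); R=.170
def q(yaw): # tool down, jaw axis at yaw (deg)
    a=np.radians(yaw)/2; return [0.,float(np.cos(a)),float(np.sin(a)),0.]
def pegp(a,z,r=R): a=np.radians(a); return [AX[0]+r*np.cos(a),AX[1]+r*np.sin(a),z]
E
python3 - <<'E'
from h import *
command_gripper(.5)
move_pose(pegp(-112.2,.24),q(-22.2))
print(get_time(),get_tcp_pos(),get_joint_pos())
for n in("side","top"): cv2.imwrite(f"pics/{n}1.png",read_camera(n)[:,:,::-1])
a=cv2.imread("pics/side1.png")[90:350,200:500]; cv2.imwrite("pics/sidez1.png",cv2.resize(a,(692,600),interpolation=cv2.INTER_CUBIC))
for ang in range(-112,-198,-17):
    j=inverse_kinematics(pegp(ang,.105),q(ang+90)); print(ang,j)
E
```

```text
3.0833 [ 0.54   -0.0349  0.2399] [-0.0864  0.2397  1.7652 -0.0002  1.1368  0.3023]
-112 [-0.0854  0.4154  1.8733 -0.      0.8528  0.2986]
-129 [-0.0417  0.3591  1.9687 -0.      0.8138  0.639 ]
-146 [ 0.0352  0.3166  2.0381 -0.      0.7868  1.0126]
-163 [ 0.1385  0.2954  2.0719 -0.      0.7742  1.4126]
-180 [ 0.2503  0.3001  2.0644 -0.      0.777   1.8211]
-197 [ 0.3483  0.3297  2.017  -0.      0.7949  2.2158]
```

View pics/sidez1.png

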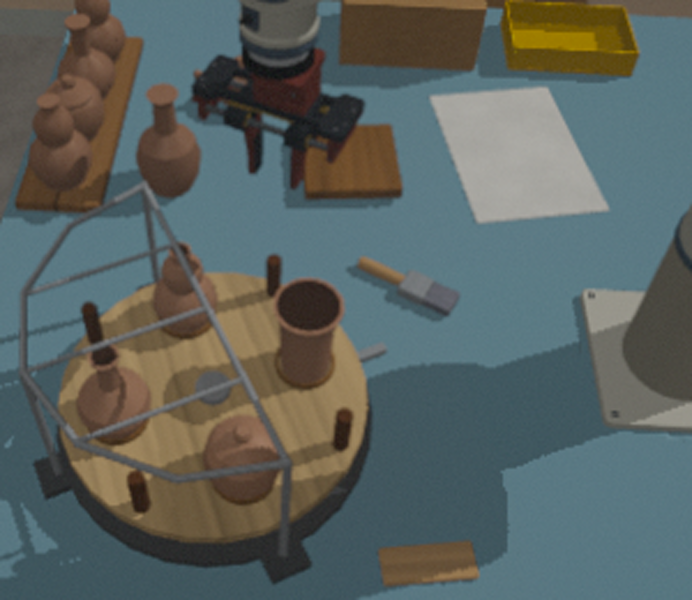

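The gripper hangs clear above the peg at (275,275 in the zoomed view), with its long body along the jaw direction as I assumed. Next I'll lower it, close around the peg and turn the disc.

```bash
python3 - <<'E'
from h import *
hit=movel(pegp(-112.2,.105),v=.12,until_force=6); print("hit",hit,get_tcp_pos())
if not hit:
    command_gripper(.27); print("w",get_grip_width(),get_ft_force())
    A=np.linspace(-112.2,-154.2,4)[1:]
    for a in A:
        movel(pegp(a,.105),q(a+90),v=.08); print(a,get_ft_force(),get_time())
cv2.imwrite("pics/top2.png",read_camera("top")[:,:,::-1]);cv2.imwrite("pics/side2.png",read_camera("side")[:,:,::-1])
a=cv2.imread("pics/side2.png")[90:350,200:500]; cv2.imwrite("pics/sidez2.png",cv2.resize(a,(692,600),interpolation=cv2.INTER_CUBIC))
E
```

```text
hit False [ 0.5406 -0.0341  0.1057]
w 0.2722976651751709 [0.5059 0.4541 1.0552]
-126.2 [0.4382 0.0306 0.0292] 5.6583
-140.2 [-0.0512  0.2369 -0.4489] 6.325
-154.2 [-0.1165  0.0462  0.6038] 6.9917
```

View pics/sidez2.png

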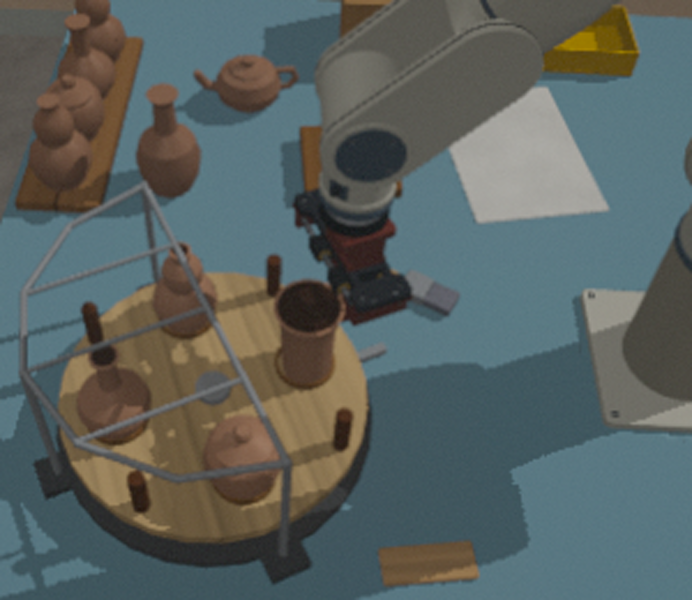

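The disc hasn't moved: the peg is still at (275,275). I'll check where the tool really is against the reported TCP.

```bash
python3 - <<'E'
from h import *
t=get_tcp_pos(); print(t,get_ee_rot(),get_grip_width())
p=np.array(proj("side",t));print(p,"zoom",(p-[200,90])*2.307, "top",proj("top",t))
pk=pegp(-112.2,.13);print("pegtop",(proj("side",pk)-np.array([200,90]))*2.307,proj("top",pk))
a=cv2.imread("pics/top2.png")[85:275,190:460]; cv2.imwrite("pics/topz2.png",cv2.resize(a,(800,563),interpolation=cv2.INTER_CUBIC))
E
```

```text
[0.4515 0.049  0.105 ] [-0.      0.8472 -0.5312  0.    ] 0.26711700743474476
[347.9531 231.1624] zoom [341.3278 325.6617] top [302.9237 225.4583]
pegtop [274.4797 257.6228] [327.0139 199.4503]
```

View pics/topz2.png

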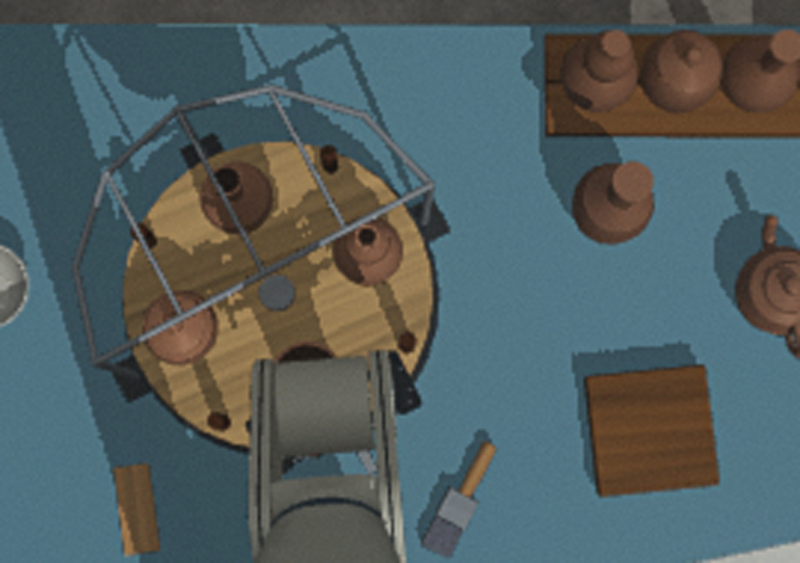

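```bash
python3 - <<'E'
from h import *
Z=lambda P:(proj("side",P)-np.array([200,90]))*2.307
for P in [(.54,-.0349,.24),(.54,-.0349,.32),(.4515,.049,.105),(.4515,.049,.185),(.4515,.049,.13)]: print(P,Z(P))
a=cv2.imread("pics/side2.png")[200:260,280:400]; cv2.imwrite("pics/sidezz2.png",cv2.resize(a,(800,400),interpolation=cv2.INTER_CUBIC))
E
```

```text
(0.54, -0.0349, 0.24) [275.5069 197.4875]
(0.54, -0.0349, 0.32) [276.3435 148.1282]
(0.4515, 0.049, 0.105) [341.3031 325.681 ]
(0.4515, 0.049, 0.185) [345.8004 285.504 ]
(0.4515, 0.049, 0.13) [342.6575 313.5927]
```

View pics/sidezz2.png

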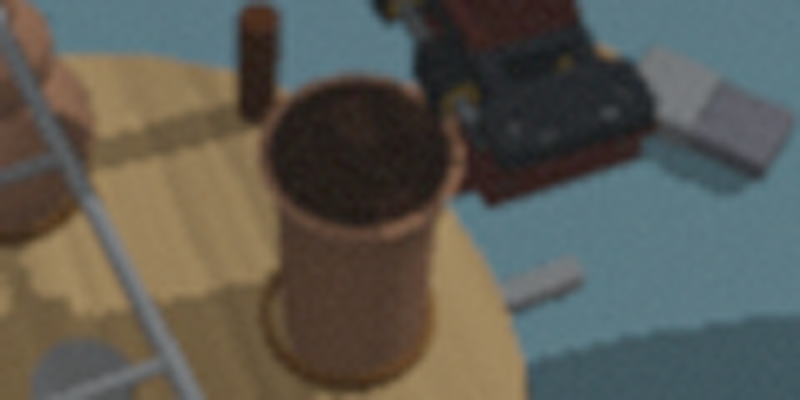

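```bash
python3 - <<'E'
from h import *
a=cv2.imread("pics/side1.png")[95:215,260:400]; cv2.imwrite("pics/sidezz1.png",cv2.resize(a,(700,600),interpolation=cv2.INTER_CUBIC))
a=cv2.imread("pics/top1.png")[140:240,270:390]; cv2.imwrite("pics/topzz1.png",cv2.resize(a,(720,600),interpolation=cv2.INTER_CUBIC))
E
```

```text
(no output)
```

View pics/sidezz1.png

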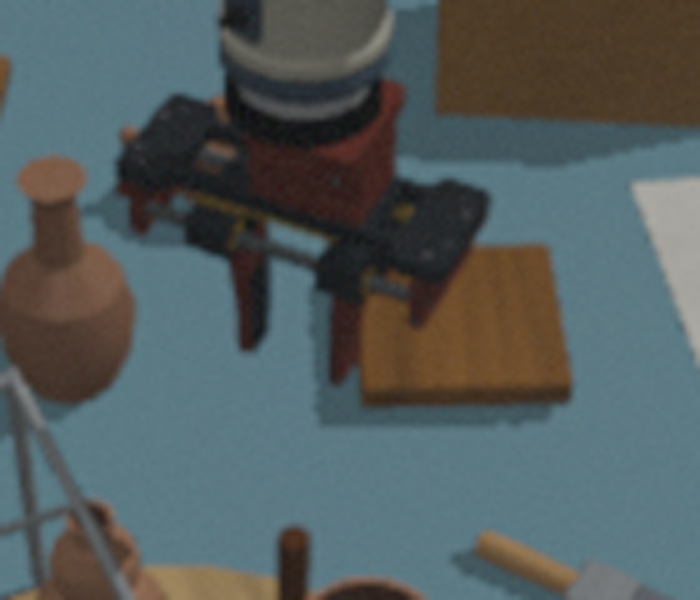

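View pics/topzz1.png

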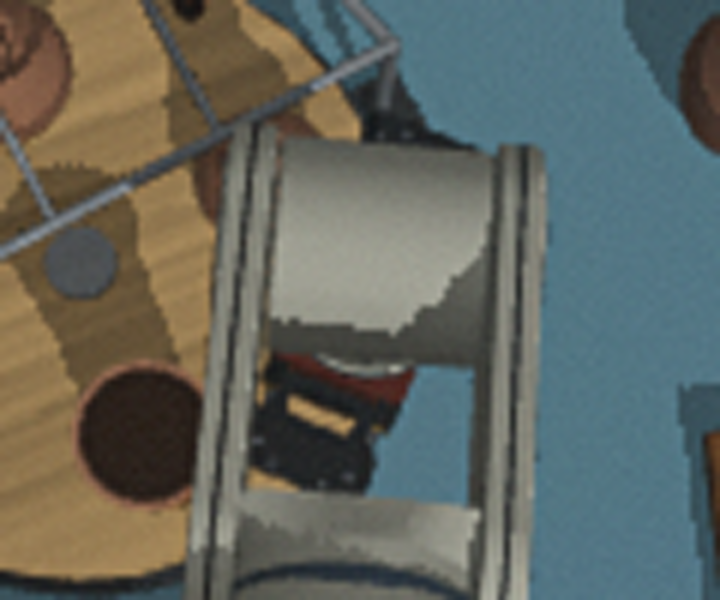

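```bash
python3 - <<'E'
from h import *
print("base side",proj("side",(0,0,0)),"top",proj("top",(0,0,0)))
c=np.array([.54,-.0349,.33]); d=np.array([np.cos(np.radians(-22.2)),np.sin(np.radians(-22.2)),0]);n=np.array([-d[1],d[0],0])
for s in(-.089,.089):
  for w in (-.0375,.0375): 
    P=c+s*d+w*n; print(s,w,"topzz",(proj("top",P)-[270,140])*6,"sidezz",(proj("side",P)-[260,95])*5)
print([ (proj("side",np.array([.54,-.0349,.24])+s*d)-[260,95])*5 for s in(-.028,.028)])
E
```

```text
base side [491.0093 246.5253] top [316.8507 350.7064]
-0.089 -0.0375 topzz [354.4303 515.8129] sidezz [486.8397 289.7979]
-0.089 0.0375 topzz [212.425  457.5153] sidezz [429.0837 383.3054]
0.089 -0.0375 topzz [490.4926 181.9557] sidezz [180.6128 189.2783]
0.089 0.0375 topzz [349.9005 125.0105] sidezz [112.6668 273.9974]
[array([343.3557, 419.4789]), array([251.526 , 386.7977])]
```

The base lines up with both cameras, but the tool in the picture sits about 25–30 mm above the reported TCP. I'll measure the fingertips directly with the gripper shut and open, clear of the stand.

```bash
python3 - <<'E'
from h import *
movel(pegp(-154.2,.24),v=.2)
move_pose([.42,-.08,.24],q(0)); print(get_tcp_pos(),get_time())
t=get_tcp_pos(); ims=[]
for k,w in enumerate((.27,0,1)):
    command_gripper(w)
    im=np.ascontiguousarray(read_camera("side")[:,:,::-1]); cv2.imwrite(f"pics/side3{k}.png",im)
    if k==1: cv2.imwrite("pics/top31.png",read_camera("top")[:,:,::-1])
    ims.append(cv2.resize(im[70:220,290:400],(400,545),interpolation=cv2.INTER_CUBIC))
print("tcp px",(proj("side",t)-[290,70])*3.636, proj("top",t),get_time())
cv2.imwrite("pics/tips.png",np.hstack([ims[1],ims[2]]))
E
```

```text
[ 0.4198 -0.0798  0.2395] 9.2
tcp px [265.8763 350.7956] [342.2821 234.3539] 11.5333
```

View pics/tips.png

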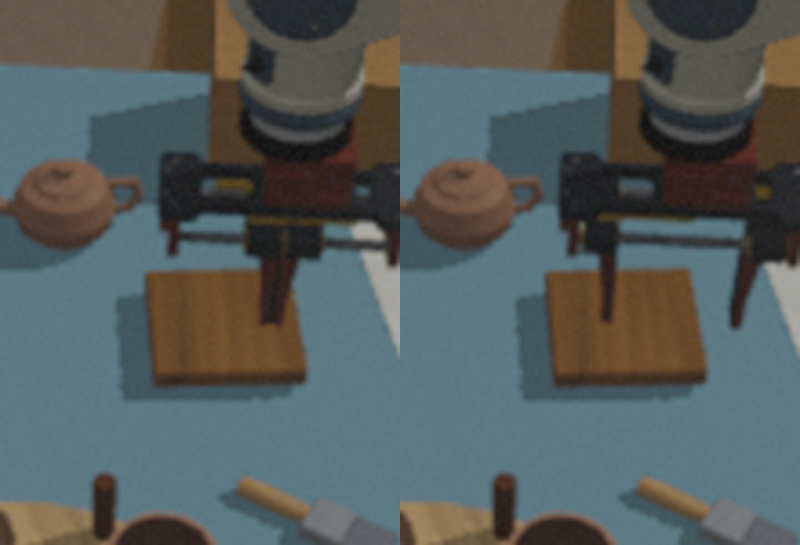

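View pics/top31.png

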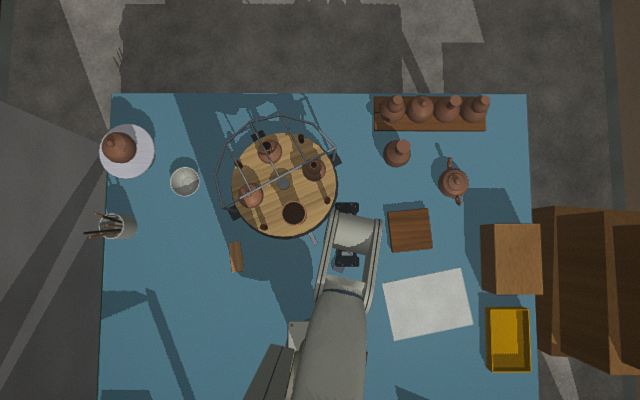

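```bash
python3 - <<'E'
from h import *
im=cv2.imread("pics/top31.png")[190:280,305:395]
cv2.imwrite("pics/topzz3.png",cv2.resize(im,(600,600),interpolation=cv2.INTER_CUBIC))
t=np.array([.42,-.08])
for z in(.33,.36,.40):
  for dx in(-.089,.089): print(z,dx,(proj("top",[t[0]+dx,t[1],z])-[305,190])*6.667, (proj("side",[t[0]+dx,t[1],z])-[290,70])*3.636)
tipS=np.array([270,321])/3.636+[290,70]
for z in(.24,.25,.26,.27): print(z,plane("side",tipS,z))
E
```

```text
0.33 -0.089 [261.5154 498.2716] [400.3791 268.1006]
0.33 0.089 [260.1629  91.2194] [154.769  255.8096]
0.36 -0.089 [265.8979 502.8225] [407.2575 236.202 ]
0.36 0.089 [264.4552  85.4909] [156.2974 223.8191]
0.4 -0.089 [272.1001 509.2629] [416.8874 191.465 ]
0.4 0.089 [270.5252  77.39  ] [158.4372 178.9636]
0.24 [ 0.4163 -0.1128  0.24  ]
0.25 [ 0.4174 -0.1022  0.25  ]
0.26 [ 0.4185 -0.0916  0.26  ]
0.27 [ 0.4195 -0.081   0.27  ]
```

View pics/topzz3.png

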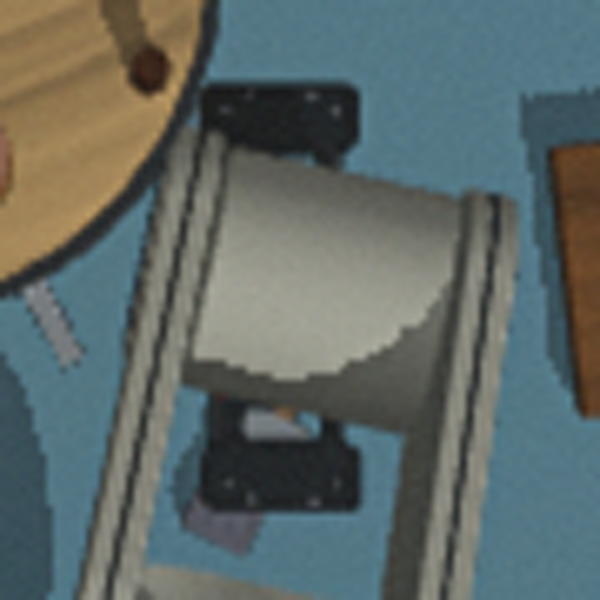

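The fingertips triangulate about 27 mm above the reported TCP, which explains why they passed over the 130 mm peg. I'll confirm this with a light touch on bare table.

```bash
python3 - <<'E'
from h import *
command_gripper(0)
move_pose([.44,-.175,.07],q(-20)); print(get_tcp_pos(),get_time())
cv2.imwrite("pics/side4.png",read_camera("side")[:,:,::-1])
h=movel([.44,-.175,-.02],v=.05,until_force=4); print(h,get_tcp_pos(),get_ft_force(),get_time())
cv2.imwrite("pics/side5.png",read_camera("side")[:,:,::-1])
im=cv2.imread("pics/side5.png")[110:250,280:460]; cv2.imwrite("pics/sidez5.png",cv2.resize(im,(771,600),interpolation=cv2.INTER_CUBIC))
t=get_tcp_pos();print((proj("side",t)-[280,110])*4.286,(proj("side",[t[0],t[1],0])-[280,110])*4.286)
movel([.44,-.175,.08],v=.15)
E
```

```text
[ 0.4405 -0.175   0.0706] 13.675
False [ 0.4402 -0.1751 -0.0198] [0.4433 0.0305 0.4786] 15.675
[299.6161 386.3248] [301.3409 370.2261]
```

View pics/sidez5.png

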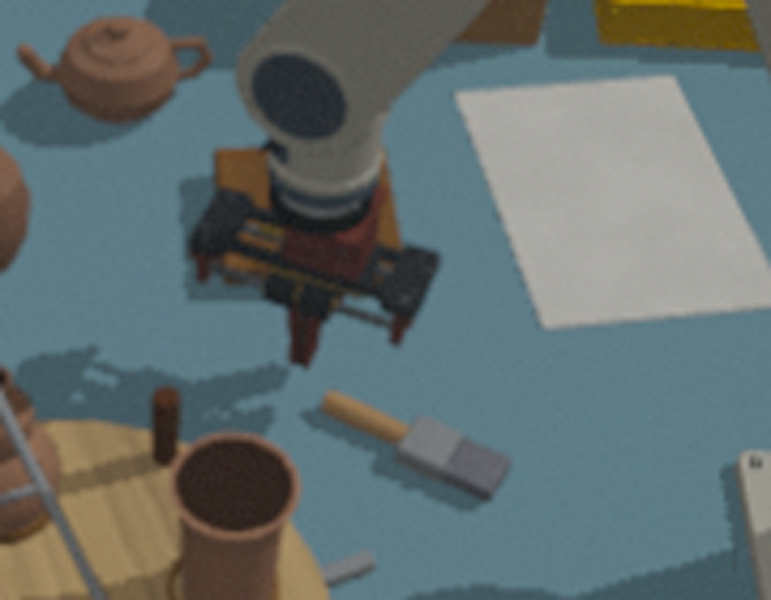

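No contact even at a reported z of −20 mm, so the offset is real. I'll continue to contact to get its exact value.

```bash
python3 - <<'E'
from h import *
movel([.44,-.175,-.018],v=.2)
h=movel([.44,-.175,-.045],v=.03,until_force=3); print(h,get_tcp_pos(),get_ft_force(),get_time())
im=np.ascontiguousarray(read_camera("side")[:,:,::-1]); cv2.imwrite("pics/side6.png",im)
im=im[110:250,280:460]; cv2.imwrite("pics/sidez6.png",cv2.resize(im,(771,600),interpolation=cv2.INTER_CUBIC))
movel([.44,-.175,.08],v=.25); print(get_ft_force(),get_time())
E
```

```text
True [ 0.4402 -0.1751 -0.0352] [-0.9282 -0.2633  6.4117] 17.8
[ 0.3074 -0.4096 -0.1292] 18.4583
```

View pics/sidez6.png

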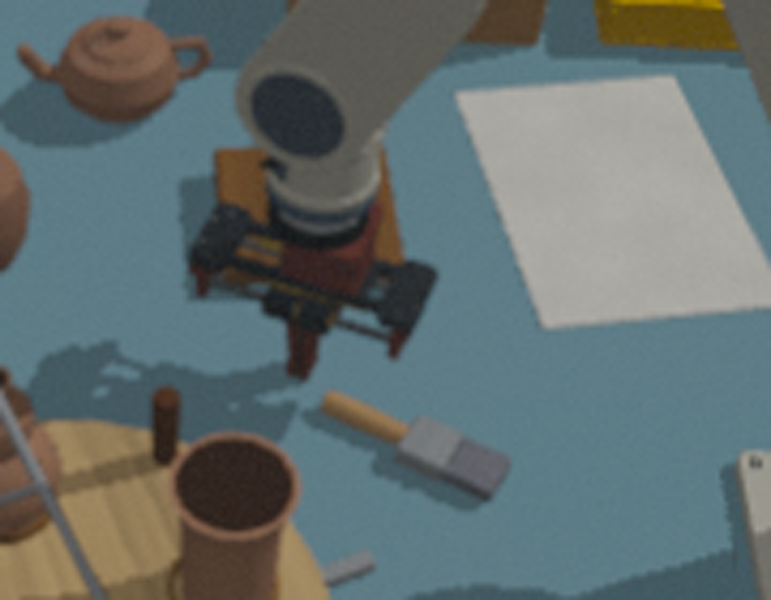

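The touch puts the true fingertips about 34 mm above the reported TCP, with xy correct. I'll subtract 34 mm from every commanded height and redo the turn.

```bash
cat >> h.py <<'E'
ZO=.034  # real fingertip z = reported + ZO
E
python3 - <<'E'
from h import *
command_gripper(.5)
z=.105-ZO
move_pose(pegp(-112.2,.15),q(-22.2)); print(get_time())
hit=movel(pegp(-112.2,z),v=.15,until_force=6); print("hit",hit,get_tcp_pos())
if not hit:
    command_gripper(.27); print("w",get_grip_width(),get_ft_force())
    for a in np.linspace(-112.2,-196.8,7)[1:4]:
        movel(pegp(a,z),q(a+90),v=.09); print(a,get_ft_force(),get_time())
im=np.ascontiguousarray(read_camera("side")[:,:,::-1])
im=im[110:350,200:440]; cv2.imwrite("pics/sidez7.png",cv2.resize(im,(600,600),interpolation=cv2.INTER_CUBIC))
E
```

```text
20.0583
hit False [ 0.5399 -0.0348  0.0711]
w 0.26824671295026503 [-1.1162 -0.1958  0.0609]
-126.30000000000001 [ 0.5737 -0.087  -0.3491] 21.8833
-140.4 [0.1826 0.0244 0.1742] 22.5
-154.5 [-0.7133 -0.7605 -0.5258] 23.1167
```

View pics/sidez7.png

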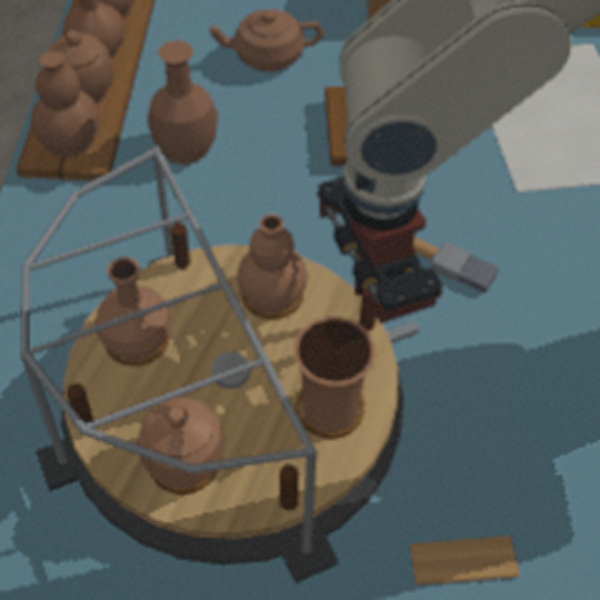

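The disc is now turning: the gourd is at (272,270) and all pots are upright. I'll finish the arc, squeeze briefly to centre and stop the peg, then release and check.

```bash
python3 - <<'E'
from h import *
z=.105-ZO
for a in np.linspace(-112.2,-196.8,7)[4:]:
    movel(pegp(a,z),q(a+90),v=.09)
print(get_time(),get_tcp_pos())
command_gripper(.2); print("w",get_grip_width(),get_ft_force())
command_gripper(.5); movel(pegp(-196.8,.15),v=.25); print(get_time())
im=np.ascontiguousarray(read_camera("side")[:,:,::-1]); cv2.imwrite("pics/side8.png",im)
cv2.imwrite("pics/top8.png",read_camera("top")[:,:,::-1])
im=im[110:350,200:440]; cv2.imwrite("pics/sidez8.png",cv2.resize(im,(600,600),interpolation=cv2.INTER_CUBIC))
a=cv2.imread("pics/top8.png")[85:275,190:460]; cv2.imwrite("pics/topz8.png",cv2.resize(a,(800,563),interpolation=cv2.INTER_CUBIC))
E
```

```text
25.0167 [0.4413 0.1719 0.0709]
w 0.2173639549038522 [-0.4285 -1.4988 -0.0682]
26.325
```

View pics/sidez8.png

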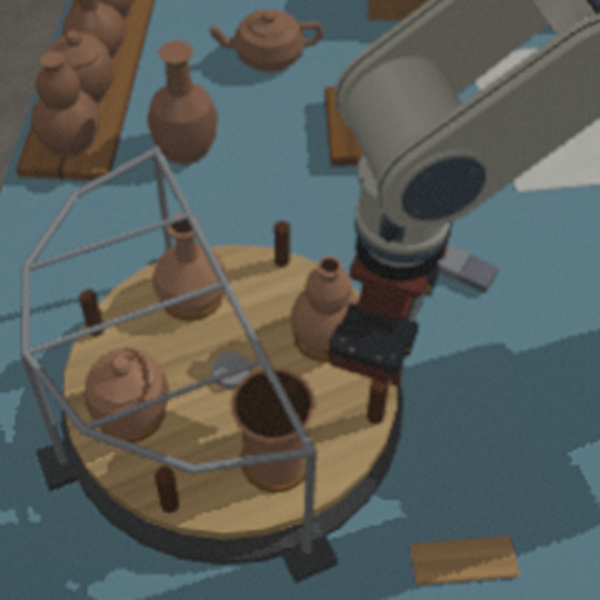

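View pics/topz8.png

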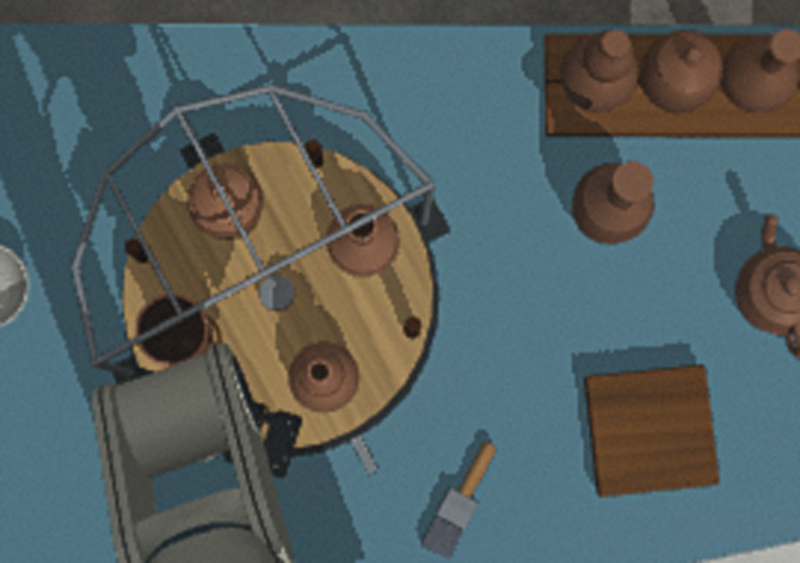

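```bash
python3 - <<'E'
from h import *
def ang(p): d=p[:2]-AX; return np.degrees(np.arctan2(d[1],d[0])),np.hypot(*d)
m,e=tri(tz(319,371),sz(330,265)); print("mouth",m,e,ang(m))
for P in (plane("top",tz(412,323),.13),plane("top",tz(314,146),.13),plane("top",tz(133,242),.13),plane("side",sz(282,226),.13),plane("side",sz(88,296),.13),plane("side",sz(165,474),.13),plane("side",sz(379,385),.13)): print(P,ang(P))
E
```

```text
mouth [0.5001 0.0643 0.1914] 0.0005666153035472631 (np.float64(-150.46610143299856), np.float64(0.11967460331049305))
[ 0.5599 -0.0399  0.13  ] (np.float64(-105.19102942301414), np.float64(0.1691530546098239))
[0.7686 0.0751 0.13  ] (np.float64(-16.35164698495148), np.float64(0.1713463791129173))
[0.6542 0.2854 0.13  ] (np.float64(72.84629076565675), np.float64(0.16962645158146977))
[ 0.5595 -0.0388  0.13  ] (np.float64(-105.42192566628906), np.float64(0.16814449955422817))
[0.7686 0.0795 0.13  ] (np.float64(-14.924581692201832), np.float64(0.1700968959931082))
[0.6506 0.2882 0.13  ] (np.float64(74.27819012632986), np.float64(0.17128207220783506))
[0.4423 0.1717 0.13  ] (np.float64(163.35680801419488), np.float64(0.1689550937179145))
```

The disc sits about 1–1.4° short of the pointer and everything is upright. I'll nudge it −1.2° with another squeeze on the same peg.

```bash
python3 - <<'E'
from h import *
z=.105-ZO; a=-198.0
movel(pegp(a,.15),v=.1)
h=movel(pegp(a,z),v=.2,until_force=8); print(h)
command_gripper(.2); print("w",get_grip_width(),get_ft_force(),get_time())
command_gripper(.5); movel(pegp(a,.19),v=.25)
# clear away toward the robot/right, above the front spot
fr=AX+.12*np.array([np.cos(np.radians(-152)),np.sin(np.radians(-152))])
command_gripper(1.0)
move_pose([.40,-.02,.24],q(-62)); print(get_time(),fr)
im=np.ascontiguousarray(read_camera("side")[:,:,::-1]); cv2.imwrite("pics/side9.png",im)
cv2.imwrite("pics/top9.png",read_camera("top")[:,:,::-1])
im=im[110:350,200:440]; cv2.imwrite("pics/sidez9.png",cv2.resize(im,(600,600),interpolation=cv2.INTER_CUBIC))
a=cv2.imread("pics/top9.png")[85:275,190:460]; cv2.imwrite("pics/topz9.png",cv2.resize(a,(800,563),interpolation=cv2.INTER_CUBIC))
E
```

```text
False
w 0.22158606510694726 [-1.5309 -1.5748  7.4302] 27.7333
30.8833 [0.4982 0.067 ]
```

View pics/sidez9.png

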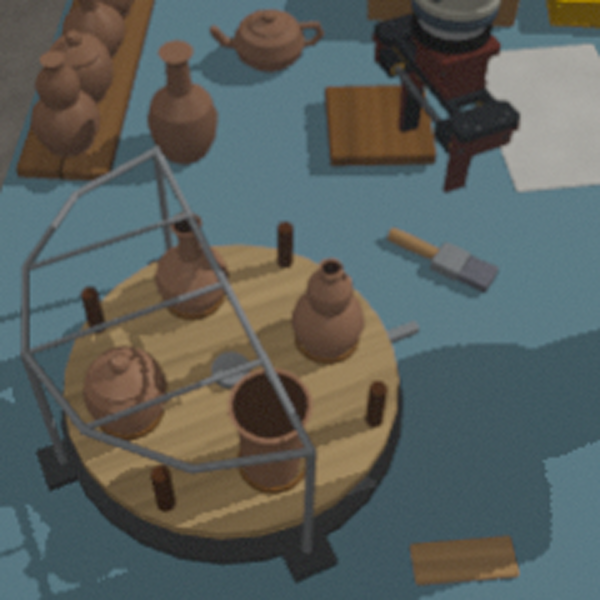

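View pics/topz9.png

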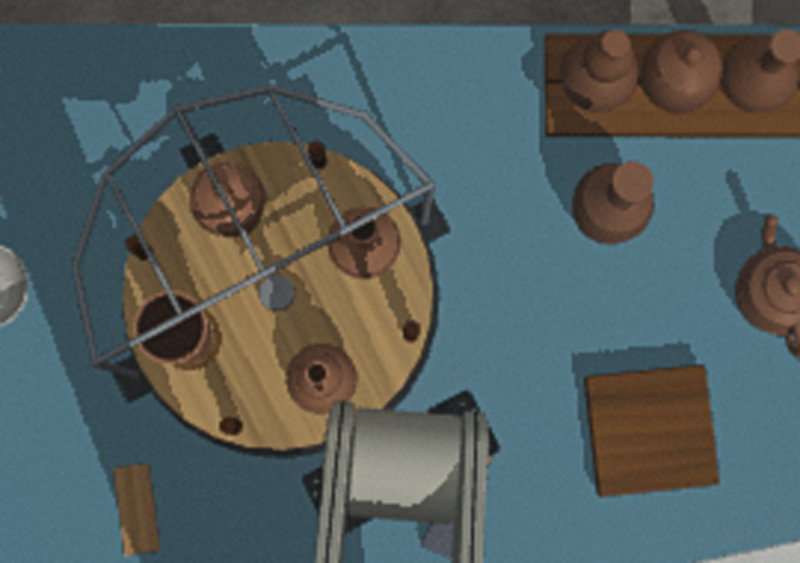

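```bash
python3 - <<'E'
from h import *
def ang(p): d=p[:2]-AX; return np.degrees(np.arctan2(d[1],d[0])),np.hypot(*d)
m,e=tri(tz(317,373),sz(332,266)); print("mouth",m,e,ang(m))
for P in (plane("top",tz(411,325),.13),plane("top",tz(316,149),.13),plane("top",tz(134,238),.13),plane("top",tz(230,424),.13),plane("side",sz(285,227),.13),plane("side",sz(90,293),.13),plane("side",sz(160,472),.13),plane("side",sz(379,387),.13)): print(P,ang(P))
E
```

```text
mouth [0.4978 0.0664 0.1926] 0.000675908801018537 (np.float64(-151.87077606424214), np.float64(0.12061036727383681))
[ 0.5575 -0.0388  0.13  ] (np.float64(-106.05883236540458), np.float64(0.1686649304977284))
[0.765  0.0727 0.13  ] (np.float64(-17.468429261490247), np.float64(0.1686067480023478))
[0.659  0.2843 0.13  ] (np.float64(71.21944641390553), np.float64(0.17006283822796422))
[0.4426 0.1695 0.13  ] (np.float64(164.04741341618467), np.float64(0.16806049027756584))
[ 0.5558 -0.0375  0.13  ] (np.float64(-106.74213286893654), np.float64(0.16791354962405192))
[0.7671 0.0752 0.13  ] (np.float64(-16.446017486507902), np.float64(0.1698902393444782))
[0.6558 0.2864 0.13  ] (np.float64(72.43642411670322), np.float64(0.1710856057262672))
[0.4423 0.1741 0.13  ] (np.float64(162.57473099250328), np.float64(0.1696927919430949))
```

The vase now stands at −151.9° against a front direction of about −152°, with its mouth at 0.1926 m (expected 0.192). Next I'll pick it up by the upper bulb.

```bash
python3 - <<'E'
from h import *
g=[.498,.0664]; Q=q(-62)
move_pose([*g,.20],Q); print(get_time(),get_ft_force())
h=movel([*g,.130-ZO],v=.12,until_force=4); print("hit",h,get_tcp_pos(),get_ft_force())
if not h:
    command_gripper(.35); print("w",get_grip_width()*88,get_ft_force(),get_time())
    movel([*g,.130-ZO+.012],v=.03); print(get_ft_force())
    im=np.ascontiguousarray(read_camera("side")[:,:,::-1])
    im=im[110:310,240:440]; cv2.imwrite("pics/sidez10.png",cv2.resize(im,(600,600),interpolation=cv2.INTER_CUBIC))
print(get_time())
E
```

```text
31.5917 [-0.6105 -0.1924  0.2115]
hit False [0.4986 0.0663 0.0967] [-0.2122  0.2714  0.382 ]
w 50.54984973039291 [-0.8053  1.2481  2.6137] 33.2917
[-0.1465 -0.0438 -3.7903]
33.8917
```

View pics/sidez10.png

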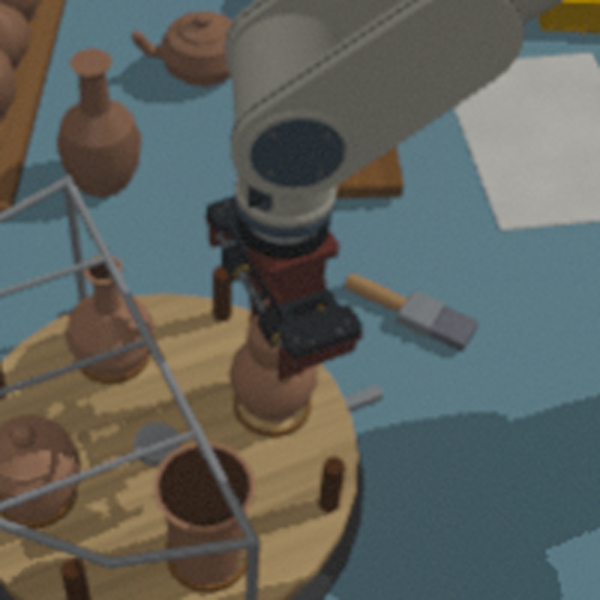

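It's held at about 50 mm with 3.8 N of weight, and the foot is clear of the pocket. I'll lift it and carry it over the rest.

```bash
python3 - <<'E'
from h import *
Q=q(-62)
movel([.498,.0664,.206],v=.10); print(get_ft_force())
movel([.4388,-.3378,.206],v=.16); print(get_time(),get_tcp_pos(),get_grip_width()*88,get_ft_force())
movel([.4388,-.3378,.095],v=.10); print(get_time())
for n in("side","top"):
    cv2.imwrite(f"pics/{n}11.png",read_camera(n)[:,:,::-1])
im=cv2.imread("pics/side11.png")[80:230,280:480]; cv2.imwrite("pics/sidez11.png",cv2.resize(im,(800,600),interpolation=cv2.INTER_CUBIC))
for z in(.03,.06,.066): print((proj("side",[.4388,-.3378,z])-[280,80])*4)
E
```

```text
[-0.8079  0.419  -4.7909]
37.725 [ 0.4389 -0.3373  0.206 ] 50.007339640759376 [-0.1105  0.4953 -5.106 ]
38.9833
[287.2419 308.4959]
[289.6822 283.9701]
[290.1792 278.9722]
```

View pics/sidez11.png

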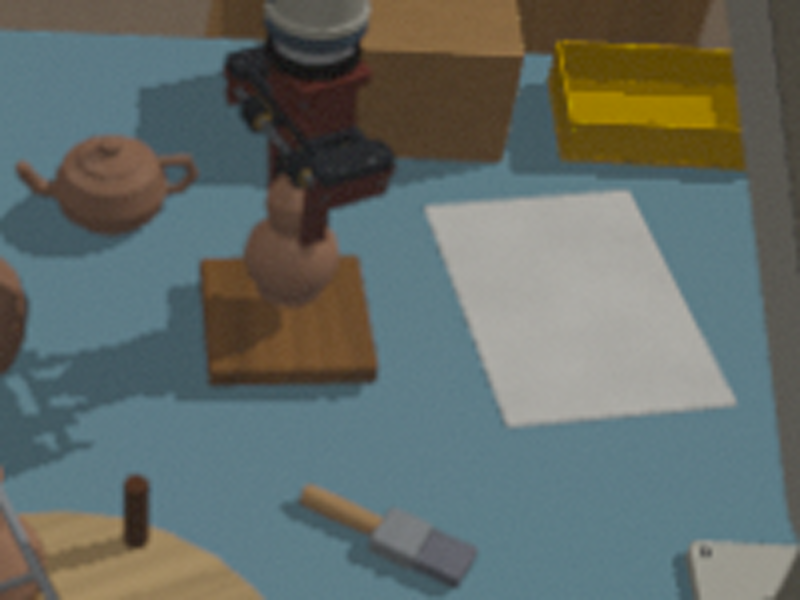

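The vase is upright above the middle of the board. I'll lower it slowly until it touches.

```bash
python3 - <<'E'
from h import *
movel([.4388,-.3378,.073],v=.06); print(get_ft_force())
h=movel([.4388,-.3378,.052],v=.012,until_force=2.0); print(h,get_tcp_pos(),get_ft_force(),get_grip_width()*88,get_time())
for n in("side",): cv2.imwrite(f"pics/{n}12.png",read_camera(n)[:,:,::-1])
im=cv2.imread("pics/side12.png")[80:230,280:480]; cv2.imwrite("pics/sidez12.png",cv2.resize(im,(800,600),interpolation=cv2.INTER_CUBIC))
E
```

```text
[ 0.2256 -0.8216 -3.9422]
True [ 0.4388 -0.3377  0.0661] [-0.3061  0.4834  4.0239] 50.60993974334766 40.4083
```

View pics/sidez12.png

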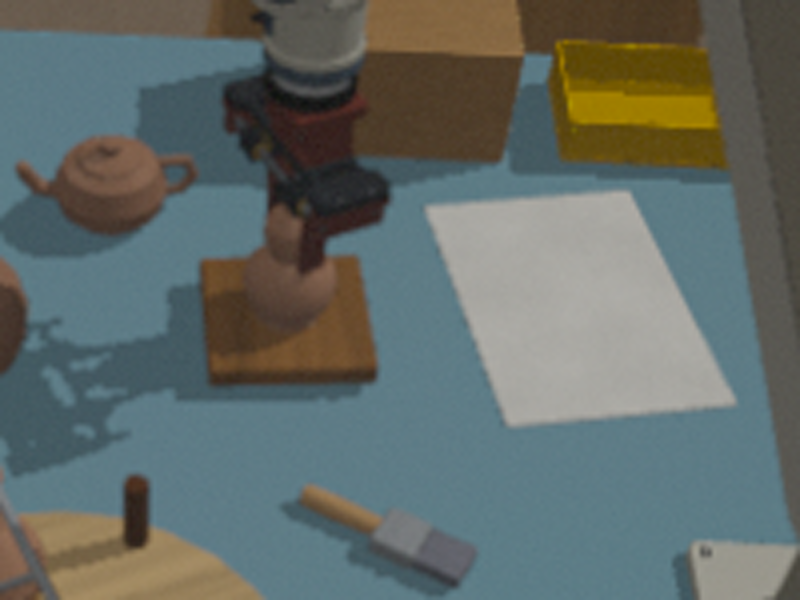

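Contact came at exactly the predicted height (0.066). I'll release, withdraw straight up and check.

```bash
python3 - <<'E'
from h import *
command_gripper(1.0); print(get_ft_force())
movel([.4388,-.3378,.22],v=.1); 
move_pose([.36,-.10,.26],q(-62)); print(get_time(),get_ft_force())
for n in("side","top"): cv2.imwrite(f"pics/{n}13.png",read_camera(n)[:,:,::-1])
im=cv2.imread("pics/side13.png")[80:350,200:500]; cv2.imwrite("pics/sidez13.png",cv2.resize(im,(667,600),interpolation=cv2.INTER_CUBIC))
a=cv2.imread("pics/top13.png")[85:275,190:460]; cv2.imwrite("pics/topz13.png",cv2.resize(a,(800,563),interpolation=cv2.INTER_CUBIC))
E
```

```text
[-0.6739  0.499  -0.3855]
43.9083 [0.0752 0.1284 0.3135]
```

View pics/sidez13.png

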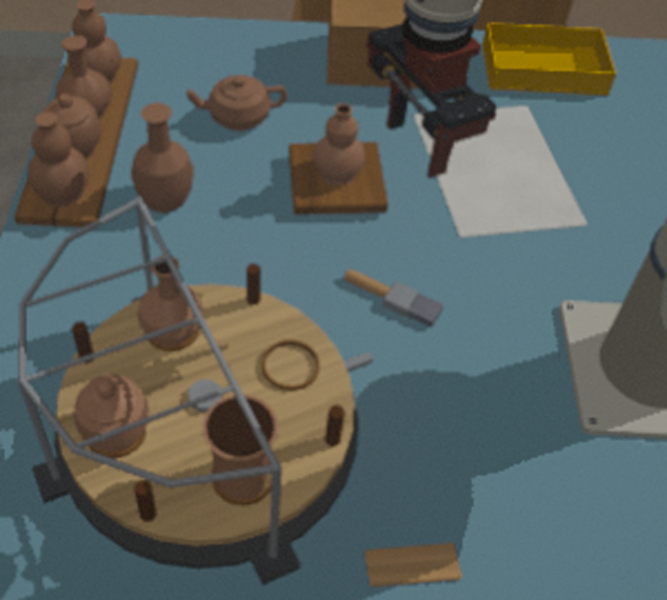

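View pics/topz13.png

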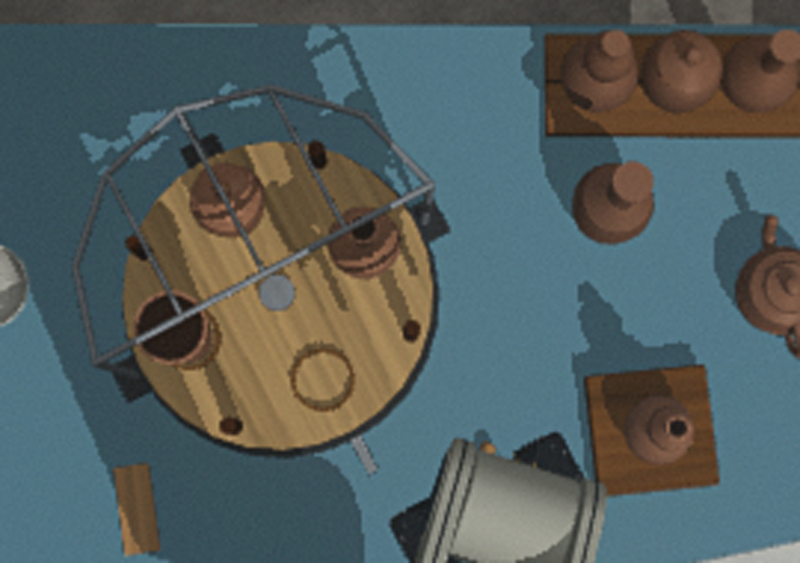

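```bash
python3 - <<'E'
from h import *
print(tri(tz(677,427),(200+343/2.2233,80+110/2.2222)))
job_done(); print(get_time())
E
```

```text
(array([ 0.4396, -0.3384,  0.1577]), np.float64(0.00020565325662233756))
the job is handed in; nothing more can be done
the job is handed in; nothing more can be done
```

The double-gourd vase is standing upright in the middle of the carving rest, and I handed the job in at about 44 s of the 64 s. I have no verdict back.

**What I did:** I turned the stand about 85° by one peg held loosely between the fingers, nudged it 1.2° more and left it at rest. I then gripped the vase by its upper bulb, lifted it out at the front, lowered it onto the rest until it touched, let go and moved clear.

**Last checks:**
- **Facing the pointer:** before the lift the vase was at −151.9°, against about −152° for the front. My separate estimates of the front direction scatter by 1–2°.
- **On the rest:** the vase's mouth measured (0.440, −0.338, 0.158). The board's centre is at about (0.439, −0.338), and the mouth should be about 0.162 high. It is upright and within about 1 mm of the middle.
- **Everything else:** in the last pictures the other three pots stand in their pockets and the bystanders in view are where they were. The gripper touches nothing.

**What disagreed:**
- **Fingertip height:** the fingertips were about 34 mm higher than the reported TCP. My first try at the peg passed over it without moving anything. I found the offset with the cameras and a light touch on bare table (6.4 N), then corrected every height for it.
- **Second peg descent:** the force read 7.4 N upward after I squeezed the peg for the final nudge, and I did not look into why. The limits are far higher, and nothing was disturbed.

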